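# Clamp the glued rail in the bench press

## Robot

A 6-joint arm with a two-finger parallel gripper is mounted at the origin on the work surface. World frame = base frame: x ahead of the robot, y to its left, z up, the work surface at z = 0. Lengths are in mm, angles in rad, forces in N, time in s.
With the tool pointing down it reaches from about 350 to 775 mm from the base axis. Payload 7.3 kg.
Tool frame: the origin (TCP) lies at the very end of the fingers, on their centre line; the grasp point (between the pads) lies 19 mm behind it; z points along the fingers, y is the direction in which the jaws open and shut (so a half turn about z gives the same grasp; the last joint's range is limited). The gripper opens to 92 mm and grips with 3 to 60 N. Pads are 19 mm wide; open, the fingers measure 130 mm over their backs; the gripper's body (75 mm by 190 mm) begins 47 mm behind the grasp point.
Start: joints at [1.013, 0.342, 1.524, -0, 1.275, -0.146], TCP at [210.124, 481.137, 226.741] pointing down, gripper open.
Joint ranges: [-2.53, 2.53], [-0.77, 2.02], [0.04, 2.7], [-1, 4.14], [0.28, 2.66], [-3.11, 3.11]. Speed limits (rad/s): [2.57, 2.57, 3.14, 3.14, 3.14, 3.14].

## Interface

Orientations are given as [roll, pitch, yaw] about the fixed x, y, z axes, in that order (R = Rz(yaw) Ry(pitch) Rx(roll)).
In Python, from station import arm, optics, workorder gives the robot as it stands.
- The arm moves only by the shell command python3 -m jog 'ROWS'. ROWS is JSON, a list of rows, each an object with "offset": the shift along the world's x, y, z in m, a list of three; "turn": the turn, a rotation vector about the world's x, y, z in rad, a list of three; "jaw": the finger opening in m, from 0 to 0.0918. In form: [{"offset": [dx, dy, dz], "turn": [ax, ay, az], "jaw": jaw}, ...]. A call has exactly 5 rows; each row is the pose to reach, as a shift and turn from the pose commanded when the call began; what a row does not reach only later rows make up. A row lasts 1/10 s, in which the tool goes at most 50 mm and 8.59 degrees, less where a joint would pass 70% of its speed; a pose out of reach is approached as far as the arm can. A call with a gripper value outside its range is refused whole. The fingers move at their own pace and stop on an object; the grip force is fixed at half the most. Time passes only in rows, so rows that repeat a pose let the fingers close, or fill a call up. It gives the time, the measured TCP pose, the force and the opening at its end, in the units of the state.
- arm.get_obs(): the state, without advancing time (a new reading comes with each control period).
- optics.capture(name): name is "side" or "top"; returns the picture (420x560x3 uint8, red, green, blue); there is no depth.
- optics.get_calibration(name): a dict with "fx", "fy", "cx", "cy" (pixels), "R" (3x3) and "t" (3): a world point X has camera coordinates R X + t. Camera axes: x right, y down, z forward; pixel columns grow to the right and rows downward; lengths in mm; the calibration is good to about 2 mm. A picture is of the moment at which its call begins. get_calibration takes no time and is no camera call.
- workorder.sign_off(): hands the job in, once; it reports no verdict.
The state is a dict: "t": time; "joints": joint angles; "dq": joint speeds; "effort": joint torques, N m; "ee_pos": TCP position; "ee_rot": TCP orientation; "force": force on the tool from outside, world axes, zero at the start; "ft_torque": the same for the moment, N m; "grip_width": finger opening in mm.
Only numpy, scipy, OpenCV 4.12 (cv2) and the standard library are available. Lean on these libraries where they do the work, as an engineer would, in place of code of your own. Each camera call takes 0.05 s, during which the arm holds its last target.

## Task

The freshly glued rail is lying in the long wooden press with both of its clamp arms still sprung open. Press each of the two arms over the rail down until its catch clicks in and holds it level, without shifting the rail out of its seat. Leave the empty short press open.

Things in the scene. Friction and masses are not known exactly. Their poses are not given: they have to be found in the camera images.
- clamp_a_pad (a point): Centre of the upper face of the steel finger pad, 40 (along the arm) x 60 mm, on the free end of one arm of the long press (plywood base 190 x 300 mm, two equal arms 170 mm apart). Axes turn with the arm: x along the arm to its hinge, z out of the face. Hinge axis: level, along y, 145 mm from here along x, 7 mm under the face. Open: 0.40 rad above level, pad 138 mm above the bench.
- clamp_b_pad (a point): The same point on the other, equal arm of the long press. Pressed down, a pad also swings 16 mm away from its hinge. Level, its face is 82 mm above the bench and a spring catch under the arm snaps in; hard stop at 75 mm: press to 77-78 mm to be sure of the catch. The arm pushes back with 2 to 6 N, briefly up to 15 N while passing the catch about 10 mm above level, and springs open if let go before the catch is in.
- clamp_c_pad (a point): The same point on the single arm, of the same make, of the empty short press (plywood base 190 x 100 mm, no rail in it). To be left open.
- rail_mid (a point): Centre of the glued rail: a pine bar 330 mm long (y), 45 mm wide (x), 25 mm thick, loose in the shallow seat of the long press, upper face 45 mm above the bench, lying across under both arms, 70 mm from their hinges.

How it is judged:
By the outcome, as a careful person would: the job done as asked, in the order asked, and still so for the second after the job is handed in, with the robot touching nothing.
It also fails if it takes over 38 s, if anything falls off the work surface, if the arm or the gripper's body presses on something with over 40 N, if the wrist force passes 120 N, or if a joint passes its speed limit or range.

## Working session

There is one attempt and no reset: what is moved stays moved. The work goes in short steps, Python scripts to look and compute and a shell command to move; the robot and the scene stay as the last step left them, time stands still between calls to the robot, and variables do not carry over. Pictures are saved under pics/ and viewed, and the job is handed in when it is done.

```bash
mkdir -p pics; python3 - <<'E'
from station import arm, optics, workorder
import cv2
print(arm.get_obs())
for n in("side","top"):
    im=optics.capture(n); cv2.imwrite(f"pics/{n}0.png",im[:,:,::-1]); print(n,optics.get_calibration(n))
E
```

```text
{'t': 0.0, 'joints': array([ 1.01294799e+00,  3.42713766e-01,  1.52501534e+00,  1.05145284e-05,
        1.27537010e+00, -1.46021008e-01]), 'dq': array([ 0.00091232,  0.00029635, -0.00178744,  0.00028035, -0.00017431,
       -0.00206914]), 'effort': array([-2.72114776e-03, -4.31243491e+01, -2.44216651e+01,  7.14393798e-02,
        5.62579965e-02, -1.27126186e-04]), 'ee_pos': array([209.9235216 , 480.77026754, 226.05018416]), 'ee_rot': array([-3.14010359e+00, -2.29155800e-04,  2.72976208e+00]), 'force': array([-0.68568535, -0.18536534, -0.24123588]), 'ft_torque': array([ 0.03782646, -0.02296624,  0.07313622]), 'grip_width': 91.91393909246403}
side {'fx': 471.0935978929584, 'fy': 471.0935978929584, 'cx': 284.17883317983376, 'cy': 206.62071651489694, 'R': array([[-0.9913687 , -0.13052422, -0.01230987],
       [-0.06506447,  0.57134186, -0.81812902],
       [ 0.1138188 , -0.81026657, -0.57490292]]), 't': array([ 542.4135968 ,  135.30527973, 1015.81098222])}
top {'fx': 438.0980052570519, 'fy': 438.0980052570519, 'cx': 278.1246907683859, 'cy': 205.0547840681128, 'R': array([[-0.02545025, -0.99956564,  0.01486005],
       [-0.98705277,  0.02277129, -0.15877118],
       [ 0.15836383, -0.01870842, -0.98720357]]), 't': array([-14.67001144, 540.22178448, 992.74875366])}
```

View pics/side0.png

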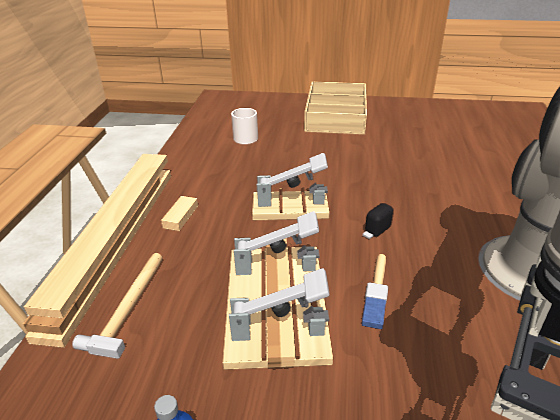

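View pics/top0.png

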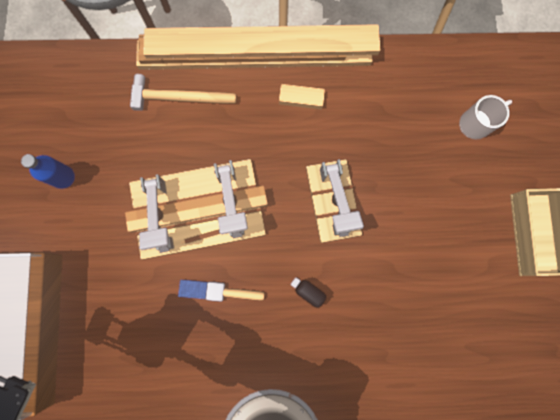

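The long press is on the left in the top view, with its pads near (153,239) and (232,225). The short press is on the right, with its pad near (347,223). In the side view the long press is the nearer one. I'll enlarge both views.

```bash
python3 - <<'E'
import cv2
a=cv2.imread("pics/side0.png")[200:370,215:345]; cv2.imwrite("pics/s_crop.png",cv2.resize(a,None,fx=3.5,fy=3.5,interpolation=cv2.INTER_CUBIC))
a=cv2.imread("pics/top0.png")[150:265,115:275]; cv2.imwrite("pics/t_crop.png",cv2.resize(a,None,fx=5,fy=5,interpolation=cv2.INTER_CUBIC))
E
```

```text
(no output)
```

View pics/s_crop.png

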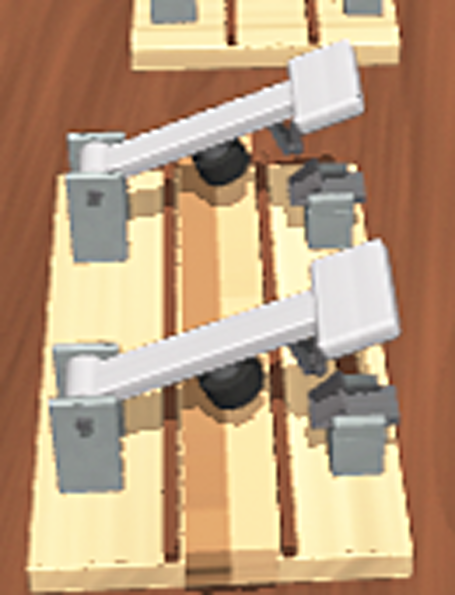

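View pics/t_crop.png

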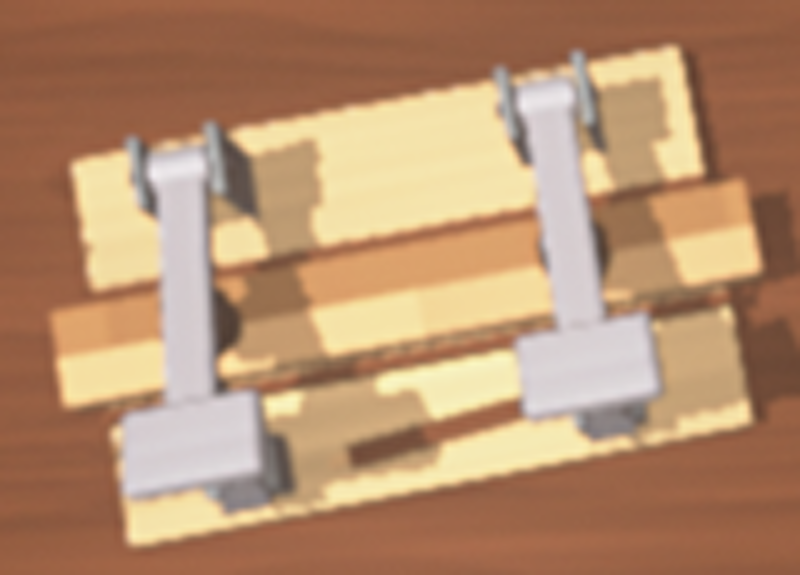

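```bash
cat > h.py <<'E'
import numpy as np
from station import arm,optics
C={n:optics.get_calibration(n) for n in("side","top")}
def ray(n,p):
    c=C[n];d=np.array([(p[0]-c["cx"])/c["fx"],(p[1]-c["cy"])/c["fy"],1]);R=np.array(c["R"])
    d=R.T@d; return -R.T@np.array(c["t"]),d/np.linalg.norm(d)
def tri(ps,pt):
    A=0;b=0;rs=[ray("side",ps),ray("top",pt)]
    for o,d in rs:
        P=np.eye(3)-np.outer(d,d);A=A+P;b=b+P@o
    X=np.linalg.solve(A,b);return X.round(1),[round(float(np.linalg.norm((np.eye(3)-np.outer(d,d))@(X-o))),1) for o,d in rs]
def onz(n,p,z):
    o,d=ray(n,p);return (o+d*(z-o[2])/d[2]).round(1)
def s(x,y):return (215+x/3.5,200+y/3.5)
def t(x,y):return (115+x/5,150+y/5)
def proj(n,X):
    c=C[n];q=np.array(c["R"])@X+np.array(c["t"]);return (c["fx"]*q[0]/q[2]+c["cx"],c["fy"]*q[1]/q[2]+c["cy"])
E
python3 - <<'E'
from h import *
print("A",tri(s(354,297),t(195,444)),onz("top",t(195,444),138))
print("B",tri(s(326,86),t(589,366)),onz("top",t(589,366),138))
for n,q in dict(A=[(122,418),(257,392),(268,470),(132,498)],B=[(518,341),(650,315),(662,390),(527,418)]).items():
    print(n,[onz("top",t(*p),138) for p in q])
print("base corners z~20",[onz("top",t(*p),20) for p in [(70,160),(680,45),(752,425),(130,547)]])
print("rail ends z45",[onz("top",t(*p),45) for p in [(50,312),(745,180),(762,272),(65,410)]])
E
```

```text
A (array([459.1, 238.9, 133.8]), [0.3, 0.3]) [458.4 237.8 138. ]
B (array([488.1,  71.9, 133.2]), [0.1, 0.1]) [487.6  71.5 138. ]
A [array([470.2, 268.7, 138. ]), array([479.9, 212.1, 138. ]), array([446.7, 206.9, 138. ]), array([436.4, 263.7, 138. ])]
B [array([499.1, 101.6, 138. ]), array([509. ,  45.2, 138. ]), array([476.6,  40.6, 138. ]), array([466.1,  97.9, 138. ])]
base corners z~20 [array([608.4, 332.2,  20. ]), array([659.6,  35.5,  20. ]), array([471.6,   4.1,  20. ]), array([421. , 298.7,  20. ])]
rail ends z45 [array([530.3, 331.3,  45. ]), array([586.1,   4.6,  45. ]), array([541.6,  -2.5,  45. ]), array([484., 323.,  45.])]
```

The points agree with the text: the arm spacing measures 169 mm against 170, the base and rail sizes match, and pad height comes out at about 134–138. Press yaw is about 0.17 rad. I'll move above pad A with the jaws shut and the tool aligned to the press.

```bash
python3 -m jog '[{"offset":[0.035,-0.034,0],"turn":[0,0,0.12],"jaw":0},{"offset":[0.07,-0.068,0],"turn":[0,0,0.24],"jaw":0},{"offset":[0.105,-0.102,0],"turn":[0,0,0.36],"jaw":0},{"offset":[0.14,-0.136,0],"turn":[0,0,0.48],"jaw":0},{"offset":[0.175,-0.17,0],"turn":[0,0,0.58],"jaw":0}]'; python3 -m jog '[{"offset":[0.03,-0.03,0],"turn":[0,0,0],"jaw":0},{"offset":[0.06,-0.06,-0.01],"turn":[0,0,0],"jaw":0},{"offset":[0.072,-0.073,-0.03],"turn":[0,0,0],"jaw":0},{"offset":[0.072,-0.073,-0.062],"turn":[0,0,0],"jaw":0},{"offset":[0.072,-0.073,-0.062],"turn":[0,0,0],"jaw":0}]'; python3 - <<'E'
from h import *
import cv2
o=arm.get_obs();print(o["t"],o["ee_pos"],o["ee_rot"],o["force"],o["grip_width"])
for n in("side","top"):
    im=optics.capture(n)[:,:,::-1]
    im=im[180:390,200:400] if n=="side" else im[130:280,100:300]
    cv2.imwrite(f"pics/{n}1.png",cv2.resize(im,None,fx=2.8,fy=2.8,interpolation=cv2.INTER_CUBIC))
print(proj("top",o["ee_pos"]),proj("side",o["ee_pos"]))
E
```

```text
t: 0.6
ee_pos: [386.0, 309.6, 226.5]
ee_rot: [3.142, -0.0, -2.968]
force: [2.0, 0.0, 0.2]
grip_width: 56.5
t: 1.1
ee_pos: [454.9, 236.6, 160.9]
ee_rot: [-3.14, -0.009, -2.975]
force: [-0.9, 0.3, 0.9]
grip_width: 16.4
1.1 [454.9300653  236.57399873 160.94378343] [-3.14033626 -0.00860418 -2.97500436] [-0.8921529   0.26240089  0.93288917] 16.409708153502155
(np.float64(151.61199353452943), np.float64(239.5666038760711)) (np.float64(319.38887999197823), np.float64(272.2880333409543))
```

View pics/side1.png

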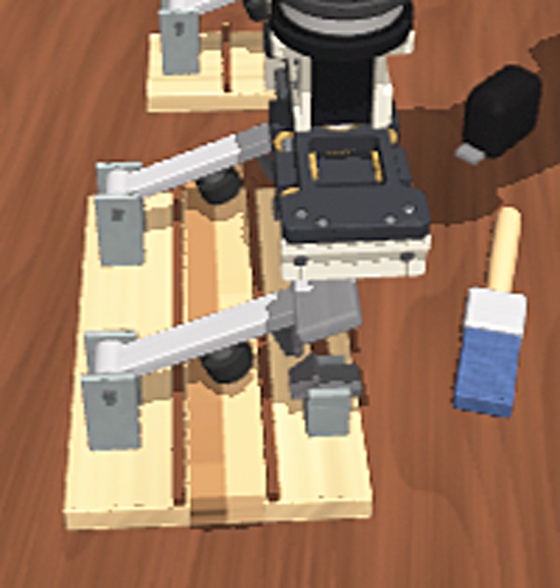

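View pics/top1.png

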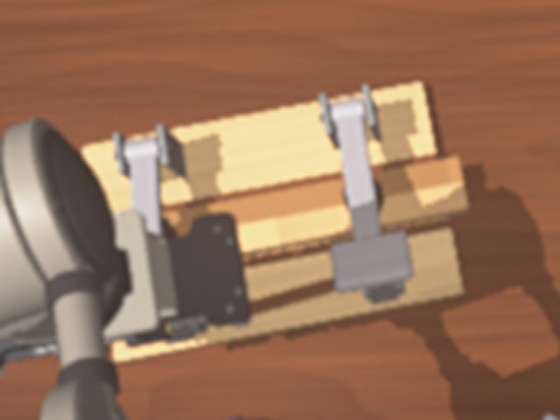

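The gripper is directly over pad A. Its body lies along the press's y and clears arm B. I'll press A following its arc.

```bash
python3 -m jog '[{"offset":[0,0,-0.012],"turn":[0,0,0],"jaw":0},{"offset":[0,0,-0.024],"turn":[0,0,0],"jaw":0},{"offset":[-0.003,-0.001,-0.032],"turn":[0,0,0],"jaw":0},{"offset":[-0.006,-0.001,-0.041],"turn":[0,0,0],"jaw":0},{"offset":[-0.009,-0.002,-0.05],"turn":[0,0,0],"jaw":0}]'; python3 -m jog '[{"offset":[-0.002,0,-0.009],"turn":[0,0,0],"jaw":0},{"offset":[-0.003,-0.001,-0.018],"turn":[0,0,0],"jaw":0},{"offset":[-0.004,-0.001,-0.027],"turn":[0,0,0],"jaw":0},{"offset":[-0.005,-0.001,-0.034],"turn":[0,0,0],"jaw":0},{"offset":[-0.005,-0.001,-0.037],"turn":[0,0,0],"jaw":0}]'
```

```text
t: 1.7
ee_pos: [448.2, 236.4, 114.3]
ee_rot: [3.141, 0.001, -2.973]
force: [1.3, 1.3, 1.7]
grip_width: 0.3
t: 2.2
ee_pos: [443.2, 235.2, 77.3]
ee_rot: [3.141, 0.0, -2.973]
force: [0.2, 0.0, 5.8]
grip_width: 0.4
```

Contact is steady at 5.8 N with the tip at z = 77.3. I'll hold one call, then lift slowly and look.

```bash
python3 -m jog '[{"offset":[0,0,0],"turn":[0,0,0],"jaw":0},{"offset":[0,0,0],"turn":[0,0,0],"jaw":0},{"offset":[0,0,0.005],"turn":[0,0,0],"jaw":0},{"offset":[0,0,0.012],"turn":[0,0,0],"jaw":0},{"offset":[0,0,0.02],"turn":[0,0,0],"jaw":0}]'; python3 -m jog '[{"offset":[0,0,0.02],"turn":[0,0,0],"jaw":0},{"offset":[0,0,0.045],"turn":[0,0,0],"jaw":0},{"offset":[0,0,0.07],"turn":[0,0,0],"jaw":0},{"offset":[0,0,0.09],"turn":[0,0,0],"jaw":0},{"offset":[0,0,0.09],"turn":[0,0,0],"jaw":0}]'; python3 - <<'E'
from h import *
import cv2
im=optics.capture("side")[:,:,::-1][180:390,200:400]
cv2.imwrite("pics/side2.png",cv2.resize(im,None,fx=2.8,fy=2.8,interpolation=cv2.INTER_CUBIC))
E
```

```text
t: 2.7
ee_pos: [442.4, 234.8, 98.0]
ee_rot: [-3.141, -0.002, -2.973]
force: [0.4, -0.8, 0.7]
grip_width: 0.4
t: 3.2
ee_pos: [444.2, 235.5, 190.7]
ee_rot: [3.141, 0.005, -2.973]
force: [0.7, 0.8, 0.3]
grip_width: 0.4
```

View pics/side2.png

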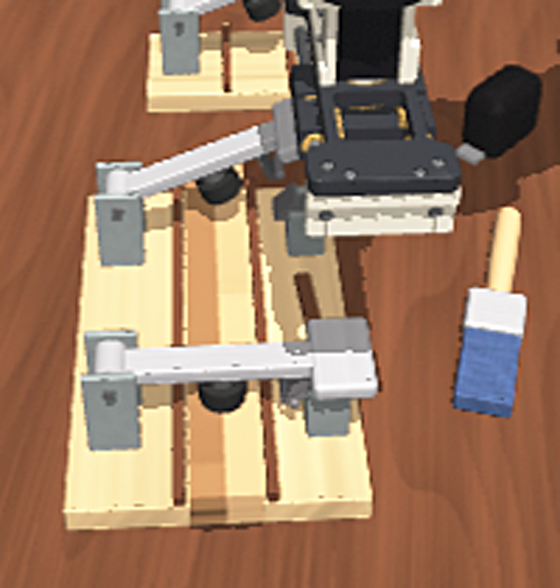

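Arm A lies level and stays there, seen at about (240,360) in the crop. Arm B is still open, and the rail looks unmoved. Next, pad B: offset (+44, −164).

```bash
python3 -m jog '[{"offset":[0.011,-0.041,0],"turn":[0,0,0],"jaw":0},{"offset":[0.022,-0.082,0],"turn":[0,0,0],"jaw":0},{"offset":[0.033,-0.123,0],"turn":[0,0,0],"jaw":0},{"offset":[0.043,-0.164,0],"turn":[0,0,0],"jaw":0},{"offset":[0.043,-0.164,-0.023],"turn":[0,0,0],"jaw":0}]'; python3 -m jog '[{"offset":[0,0,-0.003],"turn":[0,0,0],"jaw":0},{"offset":[0,0,-0.003],"turn":[0,0,0],"jaw":0},{"offset":[0,0,-0.003],"turn":[0,0,0],"jaw":0},{"offset":[0,0,-0.003],"turn":[0,0,0],"jaw":0},{"offset":[0,0,-0.003],"turn":[0,0,0],"jaw":0}]'; python3 - <<'E'
from h import *
import cv2
for n in("side","top"):
    im=optics.capture(n)[:,:,::-1]
    im=im[150:360,200:400] if n=="side" else im[130:280,100:300]
    cv2.imwrite(f"pics/{n}3.png",cv2.resize(im,None,fx=2.8,fy=2.8,interpolation=cv2.INTER_CUBIC))
E
```

```text
t: 3.75
ee_pos: [488.2, 66.8, 165.5]
ee_rot: [-3.14, 0.004, -2.978]
force: [0.1, 0.7, -0.2]
grip_width: 0.4
t: 4.25
ee_pos: [486.3, 71.8, 162.3]
ee_rot: [-3.142, 0.001, -2.972]
force: [-0.2, -0.2, 0.1]
grip_width: 0.7
```

View pics/side3.png

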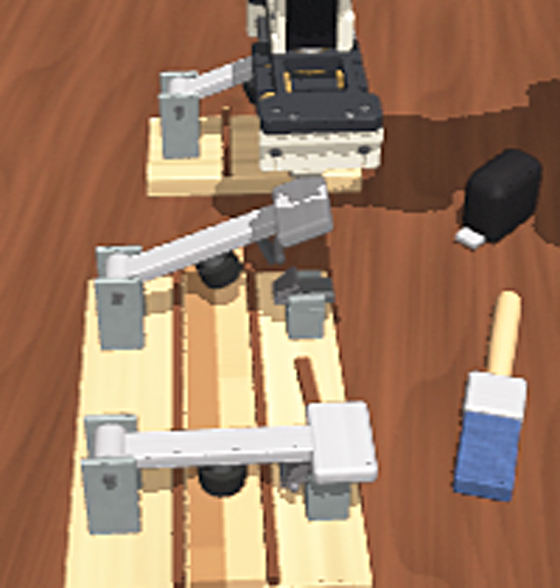

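View pics/top3.png

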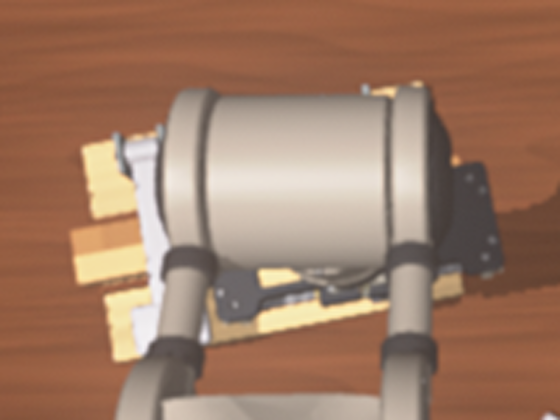

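The gripper is over pad B with the tip just above it, and A still sits level. The body stays about 100 mm clear of pad C. Pressing B.

```bash
python3 -m jog '[{"offset":[0,0,-0.01],"turn":[0,0,0],"jaw":0},{"offset":[0,0,-0.021],"turn":[0,0,0],"jaw":0},{"offset":[-0.003,-0.001,-0.029],"turn":[0,0,0],"jaw":0},{"offset":[-0.006,-0.001,-0.038],"turn":[0,0,0],"jaw":0},{"offset":[-0.009,-0.002,-0.047],"turn":[0,0,0],"jaw":0}]'; python3 -m jog '[{"offset":[-0.002,0,-0.009],"turn":[0,0,0],"jaw":0},{"offset":[-0.003,-0.001,-0.018],"turn":[0,0,0],"jaw":0},{"offset":[-0.004,-0.001,-0.027],"turn":[0,0,0],"jaw":0},{"offset":[-0.005,-0.001,-0.034],"turn":[0,0,0],"jaw":0},{"offset":[-0.005,-0.001,-0.037],"turn":[0,0,0],"jaw":0}]'
```

```text
t: 4.85
ee_pos: [477.1, 69.1, 113.9]
ee_rot: [3.141, 0.001, -2.974]
force: [1.3, 1.2, 2.3]
grip_width: 0.2
t: 5.35
ee_pos: [472.3, 68.1, 77.3]
ee_rot: [3.142, 0.0, -2.973]
force: [0.8, -0.6, 5.6]
grip_width: 0.4
```

Same result as A: 5.6 N at 77.3. I'll hold, lift, and back off toward the robot's left, up and clear.

```bash
python3 -m jog '[{"offset":[0,0,0],"turn":[0,0,0],"jaw":0},{"offset":[0,0,0],"turn":[0,0,0],"jaw":0},{"offset":[0,0,0.005],"turn":[0,0,0],"jaw":0},{"offset":[0,0,0.012],"turn":[0,0,0],"jaw":0},{"offset":[0,0,0.02],"turn":[0,0,0],"jaw":0}]'; python3 -m jog '[{"offset":[0,0,0.03],"turn":[0,0,0],"jaw":0},{"offset":[0,0,0.06],"turn":[0,0,0],"jaw":0},{"offset":[0,0,0.09],"turn":[0,0,0],"jaw":0},{"offset":[0,0,0.12],"turn":[0,0,0],"jaw":0},{"offset":[0,0,0.14],"turn":[0,0,0],"jaw":0}]'; python3 -m jog '[{"offset":[-0.025,0.04,0],"turn":[0,0,0],"jaw":0},{"offset":[-0.05,0.08,0],"turn":[0,0,0],"jaw":0},{"offset":[-0.075,0.12,0],"turn":[0,0,0],"jaw":0},{"offset":[-0.1,0.16,0],"turn":[0,0,0],"jaw":0},{"offset":[-0.125,0.2,0],"turn":[0,0,0],"jaw":0}]';python3 -m jog '[{"offset":[-0.025,0.04,0],"turn":[0,0,0],"jaw":0},{"offset":[-0.05,0.08,0],"turn":[0,0,0],"jaw":0},{"offset":[-0.075,0.12,0],"turn":[0,0,0],"jaw":0},{"offset":[-0.1,0.16,0],"turn":[0,0,0],"jaw":0},{"offset":[-0.1,0.16,0],"turn":[0,0,0],"jaw":0}]'; python3 - <<'E'
from h import *
import cv2
for n in("side","top"):
    im=optics.capture(n)[:,:,::-1]
    cv2.imwrite(f"pics/{n}4f.png",im)
    im=im[150:370,200:400] if n=="side" else im[130:280,100:380]
    cv2.imwrite(f"pics/{n}4.png",cv2.resize(im,None,fx=2.7,fy=2.7,interpolation=cv2.INTER_CUBIC))
E
```

```text
t: 5.85
ee_pos: [471.3, 68.1, 98.0]
ee_rot: [3.141, -0.002, -2.973]
force: [-0.0, 1.3, -0.6]
grip_width: 0.7
t: 6.35
ee_pos: [472.0, 68.2, 240.3]
ee_rot: [-3.141, 0.002, -2.973]
force: [0.1, -0.3, 0.5]
grip_width: 0.4
t: 6.85
ee_pos: [345.4, 269.1, 238.2]
ee_rot: [-3.142, -0.0, -2.974]
force: [1.1, 1.2, 0.4]
grip_width: 0.6
t: 7.35
ee_pos: [243.6, 431.4, 237.9]
ee_rot: [3.14, -0.001, -2.968]
force: [0.6, -0.4, 0.7]
grip_width: 0.6
```

View pics/side4.png

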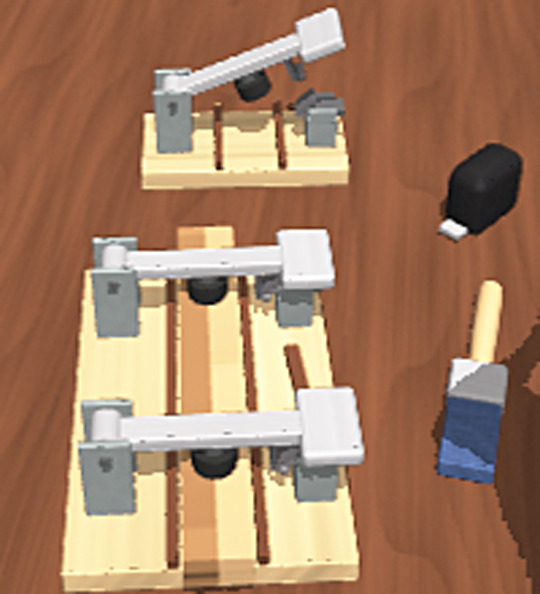

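View pics/top4.png

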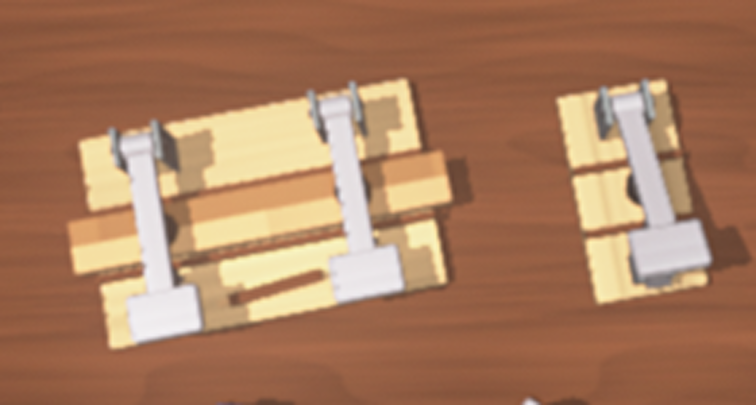

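```bash
python3 - <<'E'
from h import *
S=lambda x,y:(200+x/2.7,150+y/2.7); T=lambda x,y:(100+x/2.7,130+y/2.7)
print("A",tri(S(329,424),T(165.5,314))); print("B",tri(S(306,257),T(367,272)))
print("rail",[onz("top",T(*p),45) for p in [(68,225),(443,151),(452,204),(76,275)]])
E
```

```text
A (array([447.3, 236.8,  79. ]), [0.8, 0.8])
B (array([477. ,  69.6,  79.3]), [0.4, 0.4])
rail [array([528.1, 330.8,  45. ]), array([586.2,   4.5,  45. ]), array([538.8,  -2.4,  45. ]), array([484.4, 322.6,  45. ])]
```

Both pads measure about 79 mm, which fits level (82 mm) given the same −4 mm bias seen when the arms were open. The rail corners are within about 3 mm of where they started. Arm C is open and the robot is clear.

```bash
python3 -c "
from station import workorder
print(workorder.sign_off())"
```

```text
the job is handed in; nothing more can be done
None
```

Both arms of the long press are down and holding level, and I handed the job in at about 7.5 s. I pressed arm A first, then arm B, each with the closed fingertips, following its swing to a tip height of 77.3 mm. The end readings were about 6 N on each, and each arm stayed level after I let go.

Last checks from the pictures, with the robot well clear:
- **Pads:** the two pads measured 79.0 and 79.3 mm high, against 82 mm for level. My readings of the open arms were low by about the same amount (134 and 133 mm against 138 mm).
- **Rail:** its corners are within about 3 mm of where they started, which is about as closely as I can read the pictures.
- **Short press:** its arm is still open and was not touched.

No check failed. I did not measure the catches directly; that they are in is judged from the arms holding level.

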